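# Cover the probe cassette and lift it out of the bench tester

## Task

Take the long, narrow cover plate with the two holes and lower it, without dropping it, over the two pins of the probe cassette in the bench tester until it lies flush on top, and let go of it. Then pinch the cassette's two side catches fully in between the fingers and lift the cassette, cover and all, out of the tester; finish while still holding it by the pinched catches, level and still, its underside well over 10 cm above the bench. Never take the cassette out uncovered, and leave everything else on the bench where it is.

Things in the scene. Friction and masses are not known exactly. Their poses are not given: they have to be found in the camera images.
- tester: Bench tester, fixed: steel base 170 x 110 x 6 mm with a dock of low guides (to 22 mm above the bench, 1 mm play round the cassette); at x = 85 to 155 mm a grey housing 45 mm high. Midway along each side a steel lip (x within 20, y 27 to 40 mm, top at 25 mm) traps a catch; above the lips the sides are clear. Origin: underside of the base at the dock's centre; x towards the housing.
- cassette: Probe cassette, black plastic, 130 (x) x 42 (y) x 38 mm (z), 0.2 to 0.33 kg, in the dock with its x along the tester's. Origin: centre of the underside, 6 mm above the bench when seated. Flat top with brass probes in a recess and two upright steel pins at x = +48 and -48, y = 0: 7 mm thick, 14 mm tall, last 4 mm tapered. A catch midway along each side; locked until both are in.
- catch_left (a joint): Sprung grey plastic catch on the cassette's +y side: travel inwards, 0 (out) to 0.006 m (fully in); 3.6 N starts it, 7.2 N holds it in (grip with 20 to 30 N), unhooked beyond 0.004. Its finger pad is an upright grey plate 26 mm long (x), 22 to 52 mm above the cassette's underside (28 to 58 above the bench when seated). Over both pads: 66 mm out, 54 mm in.
- catch_right (a joint): The same catch on the cassette's -y side, 0 (out) to 0.006 m (fully in).
- catch_left_pad (a point): Centre of the outer face of the +y catch's finger pad, 40 mm above the cassette's underside.
- catch_right_pad (a point): Centre of the outer face of the -y catch's finger pad, 40 mm above the cassette's underside.
- cover: Long narrow cover plate, aluminium, 130 (x) x 38 (y) x 8 mm, 0.1 to 0.17 kg, two through holes of 9.5 mm at x = +48 and -48, y = 0. Grip rib upright on its middle: 44 mm along x, 12 mm thick (y), from 8 to 32 mm above the underside. Origin: centre of the underside. Lies flat, rib up. Goes on either way round; flush, its origin is 38 mm above the cassette's, between the catches.
- short_cover: Bystander: shorter, wider aluminium plate 90 x 60 x 8 mm with four corner holes and the same rib; flat on the bench. Origin: centre of the underside. It and the long cover may lie in either of two places.
- jar: Bystander: small clear jar with a white lid, diameter 41 mm, 36 mm tall, beside the tester. Origin: centre of the underside.
- tape: Bystander: roll of clear tape lying flat, diameter 70 mm, 19 mm tall. Origin: centre of the underside.
- screwdriver: Bystander: black-handled screwdriver lying on the bench, 170 mm long, 26 mm thick. Origin: under its middle; x along it towards the tip.
- bin: Bystander: blue open parts bin 130 x 100 x 50 mm. Origin: centre of the underside.
- meter: Bystander: grey hand meter lying flat, 150 x 76 x 34 mm. Origin: centre of the underside.
- flux: Bystander: white bottle, diameter 44 mm, 100 mm tall. Origin: centre of the underside.
Mind the look-alikes: they are no part of the job. Leave any orange, purple or yellow look-alike of the cover alone.

How it is judged:
By the outcome, as a careful person would: the job done as asked, in the order asked, and still so for the second after the job is handed in, while the arm keeps its last pose, push and grip.
It also fails if it takes over 59 s, if anything falls off the work surface, if the arm or the gripper's body presses on something with over 40 N, if the wrist force passes 120 N, or if a joint passes its speed limit or range.

## Robot

A 6-joint arm with a two-finger parallel gripper is mounted at the origin on the work surface. World frame = base frame: x ahead of the robot, y to its left, z up, the work surface at z = 0. Lengths are in m, angles in rad, forces in N, time in s.
With the tool pointing down it reaches from about 0.35 to 0.775 m from the base axis. Payload 5.5 kg.
Tool frame: the origin (TCP) lies on the centre line of the jaws, within the pads' length; the fingertips stand 11 mm ahead of it and the grasp point (between the pads) lies 8 mm behind it; z points along the fingers, y is the line along which they close (so a half turn about z gives the same grasp; the last joint's range is limited). The gripper opens to 85 mm and grips with 20 to 120 N. Pads are 22 mm wide; open, the fingers measure 114 mm over their backs; the gripper's body (76 mm by 85 mm) begins 54 mm behind the grasp point. The pads swing forward as they close: fully open they stand 13 mm farther back than shut.
Start: joints at [0.96, 0.313, 0.046, 1.304, 0, 1.431], TCP at [0.261, 0.512, 0.242] pointing down, gripper open.
Joint ranges: [-2.76, 2.76], [-0.86, 1.69], [-1.03, 1.26], [-2.2, 2.34], [-1.47, 1.5], [-3.14, 3.14]. Speed limits (rad/s): [2.57, 2.57, 3.14, 3.14, 3.14, 3.14].

## Interface

Orientations are given as a unit quaternion [w, x, y, z].
In Python, from workcell import get_state, eyes, env gives the robot as it stands.
- The arm moves only by the shell command python3 -m inch 'ROWS' [OPENING] [FORCE]. ROWS is JSON, one flat list of numbers, 4 for each row, row after row: the shift along the tool's x, y, z in cm, then the turn about the tool's z in rad. A call has exactly 5 rows; each row shifts and turns the commanded pose from where the row before left it, along the tool's axes as they then stand; what a row does not reach is not made up. A row lasts 1/12 s, in which the tool goes at most 41.7 mm and 7.16 degrees, less where a joint would pass 70% of its speed; a pose out of reach is approached as far as the arm can. A call is refused whole if a number of a shift passes 4.17 or a number of a turn 0.125, either way. A call with a gripper value outside its range is refused whole. OPENING is the opening, from -1 (shut) to 1 (fully open), set as the call begins (- or left out, the last holds). The fingers move at their own pace and stop on an object; FORCE is the grip in N (left out, the last holds). Time passes only in rows, so rows that do not move let the fingers close, or fill a call up. It gives the time, the measured TCP pose, the force, the opening and the grip force at its end, in the units of the state.
- get_state(): the state, without advancing time (a new reading comes with each control period).
- eyes.read_camera(name): name is "scene" or "top" or "wrist"; returns the picture (400x640x3 uint8, red, green, blue); there is no depth.
- eyes.camera_info(name): a dict with "fovy" (degrees; the focal length in pixels is half the picture's height over the tangent of half this angle, whatever the lens; pixels are square), "cx", "cy" (the principal point, pixels), "xyz" and "orientation" of the camera in the world. Camera axes: x right, y down, z forward; pixel columns grow to the right and rows downward; lengths in m; the calibration is good to about 2 mm. A picture is of the moment at which its call begins: read the wrist's pose just before it. camera_info takes no time and is no camera call; for the wrist camera it gives the pose at the moment of the call.
- env.hand_in(): hands the job in; it is judged then, once.
The state is a dict: "clock": time; "joint_pos": joint angles; "qvel": joint speeds; "tau": joint torques, N m; "tcp_pos": TCP position; "orientation": TCP orientation; "wrist_force": force on the tool from outside, world axes, zero at the start; "ft_torque": the same for the moment, N m; "finger_gap": finger opening in m; "grip_force": force on a finger pad.
Only numpy, scipy, OpenCV 4.12 (cv2) and the standard library are available. Lean on these libraries where they do the work, as an engineer would, in place of code of your own. Each camera call takes 0.05 s, during which the arm holds its last target. There are 200 camera calls.

## Working session

There is one attempt and no reset: what is moved stays moved. The work goes in short steps, Python scripts to look and compute and a shell command to move; the robot and the scene stay as the last step left them, time stands still between calls to the robot, and variables do not carry over. Pictures are saved under pics/ and viewed, at most 10 in all, crops included, and the job is handed in when it is done.

```bash
ls; mkdir -p pics; python3 - <<'E'
from workcell import get_state, eyes, env
import cv2
print(get_state())
for n in("top","scene"):
    im=eyes.read_camera(n); cv2.imwrite(f"pics/{n}0.png",im[:,:,::-1]); print(n,eyes.camera_info(n))
print(eyes.camera_info("wrist"))
E
```

```text
pics
{'clock': 0.0, 'joint_pos': array([9.60416026e-01, 3.14005498e-01, 4.50022948e-02, 1.30357562e+00,
       4.49005219e-06, 1.43120034e+00]), 'qvel': array([ 0.00097851, -0.00025396, -0.00117597,  0.00269942, -0.00089426,
        0.00021372]), 'tau': array([-9.75762996e-04, -4.80625856e+01,  2.98533779e+01,  1.93756196e-02,
       -1.96521643e-05,  2.12783945e-06]), 'tcp_pos': array([0.2605453 , 0.51205625, 0.24141547]), 'orientation': array([-3.28518064e-04,  2.33224257e-01,  9.72422568e-01, -8.28492671e-04]), 'wrist_force': array([-0.11547326,  0.10879844,  0.42886083]), 'ft_torque': array([-0.01321152,  0.03003065, -0.00914926]), 'grip_force': 0.0, 'finger_gap': 0.08532698167775891}
top {'fovy': 50.03075889686173, 'cx': 323.8657628489294, 'cy': 206.5053252994615, 'xyz': array([ 2.36843188e-01, -9.03134198e-04,  1.20278682e+00]), 'orientation': array([-0.07315845,  0.71691718, -0.6897336 ,  0.07032175])}
scene {'fovy': 52.004686990218545, 'cx': 320.9082932624758, 'cy': 197.8333242055063, 'xyz': array([ 1.19874534, -0.27963205,  0.85556887]), 'orientation': array([-0.30893599,  0.76970857,  0.5167143 , -0.21239963])}
{'fovy': 61.12250666517964, 'cx': 324.9675640086334, 'cy': 194.60878408674344, 'xyz': array([0.19531767, 0.54507496, 0.37254615]), 'orientation': array([0.12181892, 0.84390916, 0.51718165, 0.07416613])}
```

View pics/top0.png

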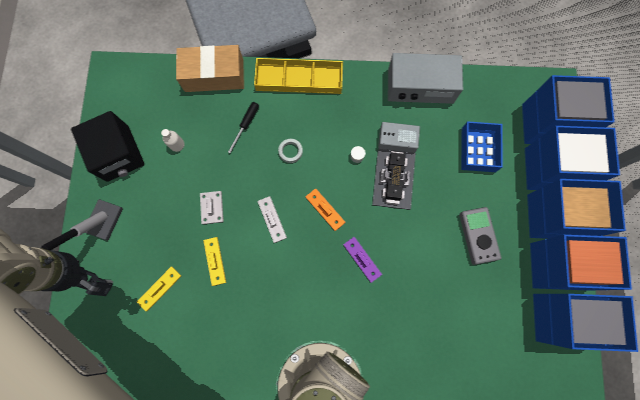

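View pics/scene0.png

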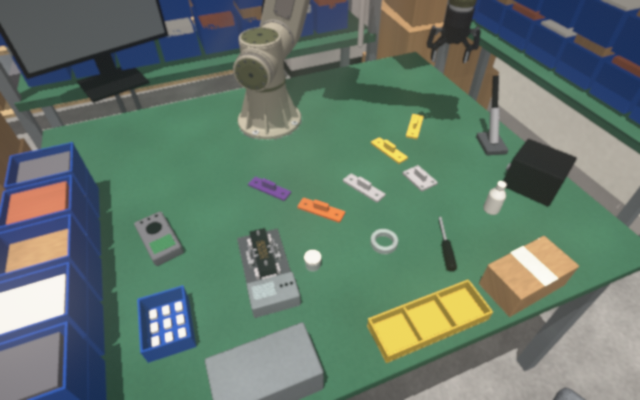

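The top view shows the grey long cover at about (272,219), the short one at (210,208), and the tester dock at about (395,178) with its housing at (399,136). I'll cast those pixels into world coordinates.

```bash
cat > h.py <<'E'
import numpy as np, cv2
from workcell import get_state, eyes, env
from scipy.spatial.transform import Rotation as R
def rot(q): return R.from_quat([q[1],q[2],q[3],q[0]])
def ray(ci,p,z):
    f=200/np.tan(np.radians(ci["fovy"]/2))
    d=rot(ci["orientation"]).apply([(p[0]-ci["cx"])/f,(p[1]-ci["cy"])/f,1]); c=np.array(ci["xyz"])
    return c+d*(z-c[2])/d[2]
def proj(ci,X):
    f=200/np.tan(np.radians(ci["fovy"]/2))
    v=rot(ci["orientation"]).inv().apply(np.array(X)-ci["xyz"]); return ci["cx"]+f*v[0]/v[2],ci["cy"]+f*v[1]/v[2]
def go(X,yaw=None):
    """cm shift in tool axes to X (TCP), turn about tool z so tool y lies along yaw (mod pi)"""
    s=get_state(); r=rot(s["orientation"]); d=r.inv().apply(np.array(X)-s["tcp_pos"])*100
    y=r.apply([0,1,0]); t=None
    if yaw is not None:
        a=yaw-np.arctan2(y[1],y[0]); a=(a+np.pi/2)%np.pi-np.pi/2; t=-a
    print("shift cm",d.round(2),"turn",t,"tcp",s["tcp_pos"].round(4),"yaw_y",np.arctan2(y[1],y[0]).round(4),"toolz",r.apply([0,0,1]).round(4),"j6",s["joint_pos"][5].round(3))
def snap(n,f):
    ci=eyes.camera_info(n); im=eyes.read_camera(n)[:,:,::-1].copy(); cv2.imwrite(f"pics/{f}.png",im); return ci,im
E
python3 - <<'E'
from h import *
ci=eyes.camera_info("top"); im=cv2.imread("pics/top0.png")
hsv=cv2.cvtColor(im,cv2.COLOR_BGR2HSV)
m=((hsv[:,:,1]<60)&(hsv[:,:,2]>110)).astype(np.uint8)
for nm,(x0,x1,y0,y1) in dict(cover=(250,295,190,248),short=(192,230,185,230),jar=(348,368,144,166)).items():
    w=np.zeros_like(m); w[y0:y1,x0:x1]=m[y0:y1,x0:x1]
    c=max(cv2.findContours(w,0,2)[0],key=cv2.contourArea)
    b=cv2.boxPoints(cv2.minAreaRect(c)); B=np.array([ray(ci,p,.008) for p in b])[:,:2]
    e=[B[1]-B[0],B[2]-B[1]]; e.sort(key=np.linalg.norm)
    print(nm,B.mean(0).round(4),[np.linalg.norm(k).round(3) for k in e],"long yaw",np.arctan2(e[1][1],e[1][0]).round(3))
print("dock approx",ray(ci,(395,178),.04), "base corners",[ray(ci,p,.006)[:2].round(3) for p in((374,206),(409,209))],
 "housing top",[ray(ci,p,.045)[:2].round(3) for p in((382,123),(419,126))])
E
```

```text
cover [0.4417 0.1559] [np.float64(0.041), np.float64(0.132)] long yaw -2.709
short [0.4697 0.3294] [np.float64(0.064), np.float64(0.092)] long yaw -2.994
jar [ 0.6479 -0.0847] [np.float64(0.04), np.float64(0.041)] long yaw -1.532
dock approx [ 0.5657638  -0.18800725  0.04      ] base corners [array([ 0.49 , -0.134]), array([ 0.485, -0.234])] housing top [array([ 0.727, -0.149]), array([ 0.722, -0.255])]
```

```bash
python3 - <<'E'
from h import *
go([.4417,.1559,.14],0.433+np.pi/2)
E
```

```text
shift cm [-32.3  -23.51  10.18] turn -0.9038404168399872 tcp [0.2606 0.5121 0.2415] yaw_y 1.1 toolz [-0.001  -0.0013 -1.    ] j6 1.431
```

```bash
r='-2.15,-1.57,.68,0'; for i in 1 2 3; do python3 -m inch '[-2.15,-1.57,0.68,0,-2.15,-1.57,0.68,0,-2.15,-1.57,0.68,0,-2.15,-1.57,0.68,0,-2.15,-1.57,0.68,0]' 1 40; done
python3 -m inch '[0,0,0,-0.113,0,0,0,-0.113,0,0,0,-0.113,0,0,0,-0.113,0,0,0,-0.113]'
python3 -m inch '[0,0,0,-0.113,0,0,0,-0.113,0,0,0,-0.113,0,0,0,0,0,0,0,0]'
python3 - <<'E'
from h import *
go([.4417,.1559,.14],0.433+np.pi/2)
ci,im=snap("wrist","w1"); print(proj(ci,[.4417,.1559,.032]))
E
```

```text
clock: 0.52
tcp_pos: [0.3211, 0.3925, 0.2076]
orientation: [-0.0, 0.233, 0.972, -0.0]
wrist_force: [0.7, 0.3, 0.6]
finger_gap: 0.0856
grip_force: 0.0
clock: 0.93
tcp_pos: [0.3813, 0.2737, 0.1737]
orientation: [-0.0, 0.233, 0.972, -0.0]
wrist_force: [0.6, -0.0, -0.2]
finger_gap: 0.0854
grip_force: 0.0
clock: 1.35
tcp_pos: [0.4415, 0.155, 0.1397]
orientation: [-0.0, 0.233, 0.972, -0.0]
wrist_force: [-0.2, -0.4, -0.2]
finger_gap: 0.0856
grip_force: 0.0
clock: 1.77
tcp_pos: [0.4411, 0.1561, 0.1399]
orientation: [-0.0, -0.05, 0.999, -0.0]
wrist_force: [-0.8, 0.4, -0.4]
finger_gap: 0.0852
grip_force: 0.0
clock: 2.18
tcp_pos: [0.4412, 0.1563, 0.1401]
orientation: [-0.0, -0.213, 0.977, 0.0]
wrist_force: [0.0, -0.9, -0.4]
finger_gap: 0.0855
grip_force: 0.0
shift cm [-0.03 -0.05  0.01] turn -0.0029721520854963934 tcp [0.4412 0.1563 0.1401] yaw_y 2.0008 toolz [-5.e-04 -0.e+00 -1.e+00] j6 -0.261
(np.float64(323.0422071152392), np.float64(198.21506056964344))
```

View pics/w1.png

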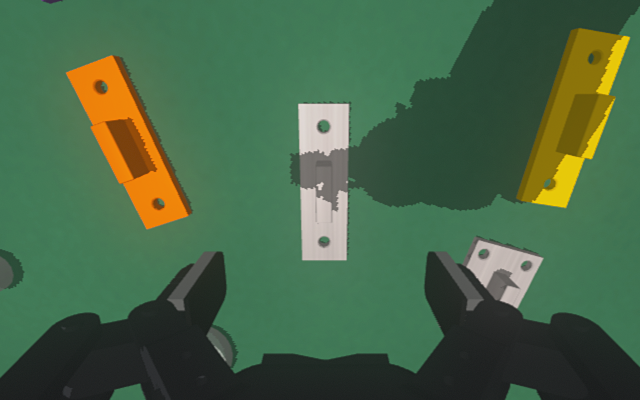

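The wrist view shows the two-hole grey cover in line with the jaws. Its holes are at (323,127) and (324,242), and the rib is around (323,192). I'll use the holes for the precise centre and yaw.

```bash
python3 - <<'E'
from h import *
ci=eyes.camera_info("wrist"); im=cv2.imread("pics/w1.png"); g=cv2.cvtColor(im,cv2.COLOR_BGR2HSV)
H=[]
for (x,y) in((323,127),(324,242)):
    a=(g[y-14:y+14,x-14:x+14,1]>60).astype(np.uint8)
    n,l,s,c=cv2.connectedComponentsWithStats(a); k=l[14,14]; 
    p=c[k]+[x-14,y-14]; H.append(ray(ci,p,.006)[:2]); print(p,s[k])
d=H[0]-H[1]; print(np.linalg.norm(d)); c=(H[0]+H[1])/2; print("centre",c)
go([*c,.024],np.arctan2(d[1],d[0])+np.pi/2)
E
```

```text
[323.47252747 125.75824176] [10  8 10 11 91]
[324.04878049 239.43902439] [10  9  9  6 41]
0.09498105744815599
centre [0.43895392 0.15516086]
shift cm [ 2.500e-01 -1.000e-02  1.161e+01] turn -0.003421362865159594 tcp [0.4413 0.1563 0.1401] yaw_y 2.0009 toolz [-4.e-04  0.e+00 -1.e+00] j6 -0.261
```

```bash

python3 -m inch '[0.05,0,2.5,0,0.05,0,2.5,0,0.05,0,2.5,0,0,0,2,0,0,0,1.1,0]'
python3 -m inch '[0,0,1.0,0,0,0,0,0,0,0,0,0,0,0,0,0,0,0,0,0]' -1 60
python3 -m inch '[0,0,0,0,0,0,0,0,0,0,0,0,0,0,0,0,0,0,0,0]'
python3 -m inch '[0,0,0,0,0,0,0,0,0,0,0,0,0,0,0,0,0,0,0,0]'
```

```text
clock: 2.65
tcp_pos: [0.4384, 0.1554, 0.032]
orientation: [-0.002, -0.214, 0.977, 0.0]
wrist_force: [-0.8, 0.2, -0.2]
finger_gap: 0.0853
grip_force: 0.0
clock: 3.07
tcp_pos: [0.4409, 0.1559, 0.0252]
orientation: [0.001, -0.215, 0.977, 0.0]
wrist_force: [-0.6, 0.9, -0.1]
finger_gap: 0.0254
grip_force: 0.0
clock: 3.48
tcp_pos: [0.441, 0.1558, 0.0253]
orientation: [0.001, -0.215, 0.977, -0.0]
wrist_force: [-1.5, -0.5, 6.2]
finger_gap: 0.0107
grip_force: 60.1
clock: 3.9
tcp_pos: [0.4409, 0.1558, 0.0253]
orientation: [0.001, -0.215, 0.977, -0.0]
wrist_force: [-0.2, -0.4, 6.0]
finger_gap: 0.0106
grip_force: 60.1
```

```bash

python3 -m inch '[0,0,-2.5,0,0,0,-3.5,0,0,0,-3.5,0,0,0,-3.5,0,0,0,-2,0]'
python3 -m inch '[0,0,0,0.1,0,0,0,0.1,0,0,0,0.1,0,0,0,0.1,0,0,0,0.108]'
python3 - <<'E'
from h import *
go([.572,-.190,.175],-0.076+np.pi/2)
E
```

```text
clock: 4.32
tcp_pos: [0.4412, 0.1559, 0.1781]
orientation: [0.002, -0.215, 0.977, -0.0]
wrist_force: [1.4, -0.4, -1.9]
finger_gap: 0.0108
grip_force: 59.2
clock: 4.73
tcp_pos: [0.4398, 0.1557, 0.1743]
orientation: [-0.0, 0.04, 0.999, 0.0]
wrist_force: [0.4, 1.0, -1.4]
finger_gap: 0.0104
grip_force: 59.2
shift cm [-15.94 -33.4   -0.07] turn -0.003954671354013062 tcp [0.4398 0.1557 0.1743] yaw_y 1.4908 toolz [-1.e-04  1.e-04 -1.e+00] j6 0.248
```

```bash

python3 -m inch '[-0.8,-2,0,0,-0.8,-2.8,0,0,-0.8,-2.8,0,0,-0.8,-2.8,0,0,-0.8,-2.8,0,0]'
python3 -m inch '[-0.8,-2.8,0,0,-0.8,-2.8,0,0,-0.8,-2.8,0,0,-0.4,-2,0,0,0,-1,0,0]'
python3 -m inch '[0,0,0,0,0,0,0,0,0,0,0,0,0,0,0,0,0,0,0,0]'
python3 - <<'E'
from h import *
go([.572,-.190,.175],-0.076+np.pi/2)
ci,im=snap("wrist","w2"); print(proj(ci,[.572,-.19,.044]))
E
```

```text
clock: 5.15
tcp_pos: [0.4699, 0.0199, 0.1743]
orientation: [-0.0, 0.037, 0.999, 0.0]
wrist_force: [0.7, 0.4, -0.6]
finger_gap: 0.0106
grip_force: 59.2
clock: 5.57
tcp_pos: [0.4901, -0.0973, 0.1742]
orientation: [0.0, 0.039, 0.999, -0.0]
wrist_force: [-0.4, 0.3, -1.5]
finger_gap: 0.0102
grip_force: 59.2
clock: 5.98
tcp_pos: [0.4893, -0.0936, 0.1744]
orientation: [0.0, 0.037, 0.999, 0.0]
wrist_force: [-0.3, 1.2, -1.9]
finger_gap: 0.0106
grip_force: 59.2
shift cm [-8.95 -9.01 -0.07] turn 0.002821639749587268 tcp [ 0.4893 -0.0936  0.1744] yaw_y 1.4976 toolz [ 0.e+00  2.e-04 -1.e+00] j6 -0.277
(np.float64(221.7250727354736), np.float64(288.4672937368906))
```

View pics/w2.png

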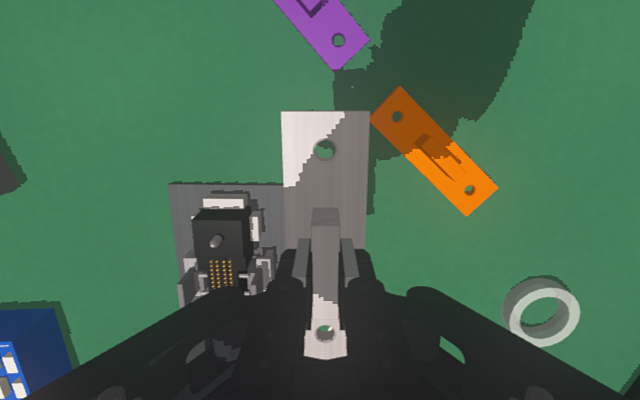

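The wrist view (image up points towards the robot) shows both holes of the held cover at (325,150) and (325,332). The cassette's near pin is at (217,241), with the far pin hidden. I'll shift about 11 cm towards the housing so both pins show.

```bash

python3 -m inch '[-2.2,0,0,0,-2.2,0,0,0,-2.2,0,0,0,-2.2,0,0,0,-2.2,0,0,0]'
python3 -m inch '[0,0,0,0,0,0,0,0,0,0,0,0,0,0,0,0,0,0,0,0]'
python3 - <<'E'
from h import *
ci,im=snap("wrist","w3"); go([.572,-.190,.175],-0.076+np.pi/2)
E
```

```text
clock: 6.45
tcp_pos: [0.6002, -0.1022, 0.1743]
orientation: [0.0, 0.037, 0.999, 0.0]
wrist_force: [0.3, -0.2, -1.2]
finger_gap: 0.0106
grip_force: 59.2
clock: 6.87
tcp_pos: [0.5983, -0.1026, 0.1745]
orientation: [-0.0, 0.037, 0.999, 0.0]
wrist_force: [0.2, 0.1, -1.6]
finger_gap: 0.0104
grip_force: 59.2
shift cm [ 1.99 -8.9  -0.04] turn 0.00115258261941098 tcp [ 0.5985 -0.1028  0.1746] yaw_y 1.4959 toolz [-1.e-04  1.e-04 -1.e+00] j6 -0.227
```

View pics/w3.png

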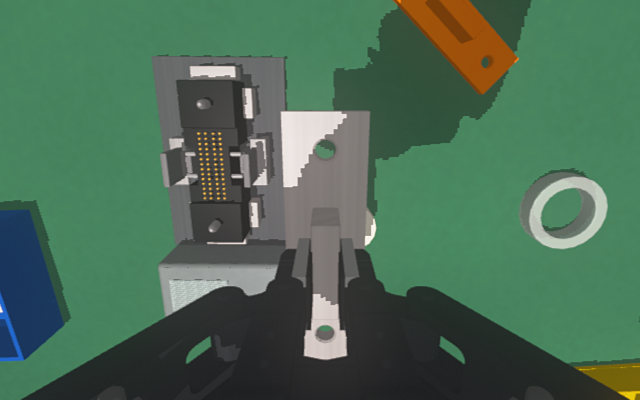

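Both pins are visible here, at about (204,104) and (214,226), along with the two holes of the held cover. I'll enlarge the pins and holes.

```bash
python3 - <<'E'
import cv2,numpy as np
im=cv2.imread("pics/w3.png")
def c(x,y): return cv2.convertScaleAbs(cv2.resize(im[y-18:y+18,x-24:x+24],None,fx=8,fy=8,interpolation=cv2.INTER_CUBIC),alpha=1.4,beta=20)
cv2.imwrite("pics/m3.png",np.vstack([np.hstack([c(204,104),c(214,226)]),np.hstack([c(325,150),c(325,332)])]))
E
```

```text
(no output)
```

View pics/m3.png

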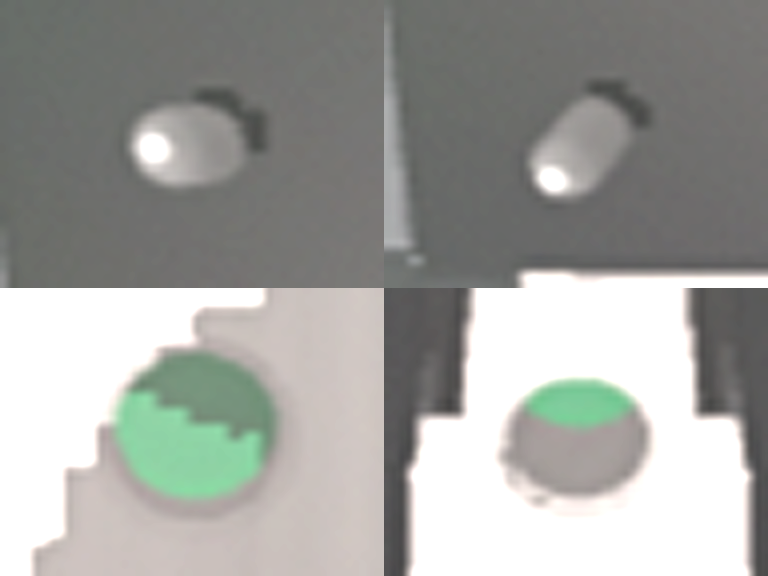

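```bash
python3 - <<'E'
from h import *
ci=eyes.camera_info("wrist"); s=get_state(); z=s["tcp_pos"][2]-.0253+.008
P=[ray(ci,p,.058)[:2] for p in((198.6,104.1),(210.6,230.1))]
Hh=[ray(ci,p,z)[:2] for p in((324.9,149.4),(324.7,332.4))]
for n,a in(("pins",P),("holes",Hh)):
    d=a[1]-a[0]; print(n,np.mean(a,0).round(4),np.linalg.norm(d).round(4),np.arctan2(d[1],d[0]).round(4))
dd=np.mean(P,0)-np.mean(Hh,0)
go(s["tcp_pos"]+np.array([*dd,-0.06])); print("hole-tcp",np.mean(Hh,0)-s["tcp_pos"][:2])
E
```

```text
pins [ 0.5728 -0.1904] 0.0957 -0.0823
holes [ 0.5959 -0.1025] 0.0952 -0.0765
shift cm [ 1.65 -8.94  6.  ] turn None tcp [ 0.5985 -0.1028  0.1746] yaw_y 1.4959 toolz [-1.e-04  1.e-04 -1.e+00] j6 -0.227
hole-tcp [-0.00252573  0.00030649]
```

```bash

python3 -m inch '[0.3,-1.8,0,0.006,0.35,-1.8,0,0,0.35,-1.8,0,0,0.35,-1.8,0,0,0.3,-1.74,0,0]'
python3 -m inch '[0,0,1.8,0,0,0,1.8,0,0,0,1.8,0,0,0,1.5,0,0,0,0.9,0]'
python3 -m inch '[0,0,0,0,0,0,0,0,0,0,0,0,0,0,0,0,0,0,0,0]'
python3 - <<'E'
from h import *
ci,im=snap("wrist","w4"); go([.5753,-.1907,.0933],-.0823+np.pi/2)
im=cv2.convertScaleAbs(im,alpha=1.3,beta=20)
def c(x,y): return cv2.resize(im[y-18:y+18,x-24:x+24],None,fx=8,fy=8,interpolation=cv2.INTER_CUBIC)
b=np.hstack([c(325,150),c(325,332)])
a=cv2.resize(im,(480,300)); a=cv2.copyMakeBorder(a,0,0,0,288,0)
cv2.imwrite("pics/m4.png",np.vstack([b,a]))
for X in P if (P:=[]) else [[.5728-.048,-.1904+.004,.058],[.5728+.048,-.1904-.004,.058]]: print(proj(ci,X))
E
```

```text
clock: 7.33
tcp_pos: [0.5749, -0.1914, 0.1747]
orientation: [0.0, 0.04, 0.999, -0.0]
wrist_force: [0.1, -0.3, -1.6]
finger_gap: 0.0102
grip_force: 59.2
clock: 7.75
tcp_pos: [0.5743, -0.1904, 0.0947]
orientation: [-0.001, 0.041, 0.999, 0.0]
wrist_force: [-0.7, 0.6, -1.5]
finger_gap: 0.0102
grip_force: 59.3
clock: 8.17
tcp_pos: [0.5764, -0.191, 0.0975]
orientation: [0.001, 0.04, 0.999, -0.0]
wrist_force: [0.0, -0.1, -0.7]
finger_gap: 0.0103
grip_force: 59.2
shift cm [0.1  0.02 0.4 ] turn 0.0015243321238942453 tcp [ 0.5763 -0.191   0.0973] yaw_y 1.49 toolz [ 1.6e-03 -7.0e-04 -1.0e+00] j6 -0.371
(np.float64(325.4793432505656), np.float64(139.2148156565349))
(np.float64(325.08620969501953), np.float64(305.7507293990504))
```

View pics/m4.png

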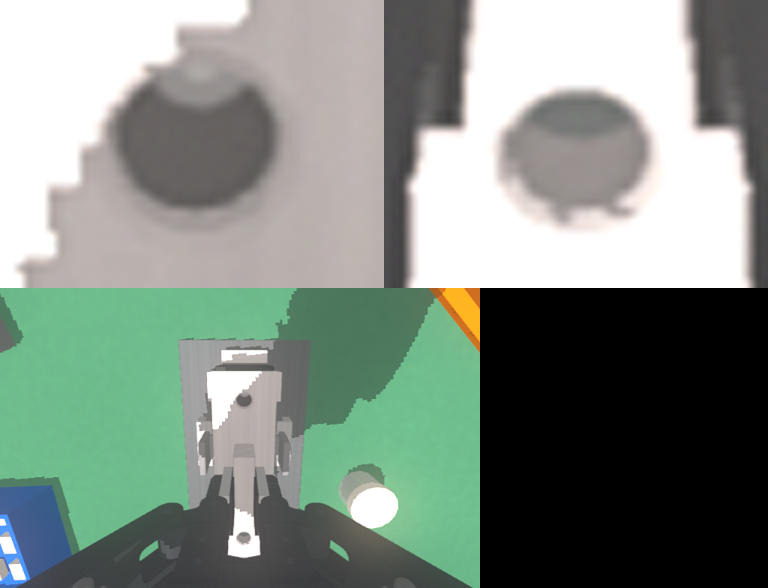

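Through the near hole the pin tip shows at about (325.9,140.9), against a predicted (325.5,139.2). I'll work out what offset remains.

```bash
python3 - <<'E'
from h import *
ci=eyes.camera_info("wrist"); s=get_state(); z=s["tcp_pos"][2]-.0253+.008
r=rot(s["orientation"])
a=ray(ci,(325.9,140.9),.058); h=ray(ci,(324.8,149.4),z)
d=a-h; print(d, r.inv().apply([d[0],d[1],0])*100, r.as_euler('xyz',degrees=True))
E
```

```text
[-0.00076953  0.00061474 -0.02198458] [ 0.081662    0.05506472 -0.00017008] [-1.79967515e+02  9.74262447e-02  1.75371950e+02]
```

```bash

python3 -m inch '[0.08,0.04,0.3,0,0,0,0.3,0,0,0,0.3,0,0,0,0.3,0,0,0,0.2,0]'
python3 -m inch '[0,0,0.2,0,0,0,0.2,0,0,0,0.1,0,0,0,0,0,0,0,0,0]'
python3 - <<'E'
from h import *
ci,im=snap("wrist","w5"); go([.5753,-.1907,.0693],-.0823+np.pi/2)
im=cv2.convertScaleAbs(im,alpha=1.3,beta=20)
def c(x,y): return cv2.resize(im[y-18:y+18,x-24:x+24],None,fx=8,fy=8,interpolation=cv2.INTER_CUBIC)
cv2.imwrite("pics/m5.png",np.hstack([c(325,150),c(325,332)]))
E
```

```text
clock: 8.63
tcp_pos: [0.5746, -0.1901, 0.0816]
orientation: [-0.0, 0.04, 0.999, 0.0]
wrist_force: [0.0, 0.2, -1.3]
finger_gap: 0.0105
grip_force: 59.2
clock: 9.05
tcp_pos: [0.5749, -0.1903, 0.0773]
orientation: [0.0, 0.04, 0.999, 0.0]
wrist_force: [0.2, -0.5, -1.3]
finger_gap: 0.0106
grip_force: 59.2
shift cm [-0.03 -0.04  0.81] turn 0.001530154204548051 tcp [ 0.575  -0.1903  0.0774] yaw_y 1.49 toolz [ 2.e-04 -0.e+00 -1.e+00] j6 -0.371
```

View pics/m5.png

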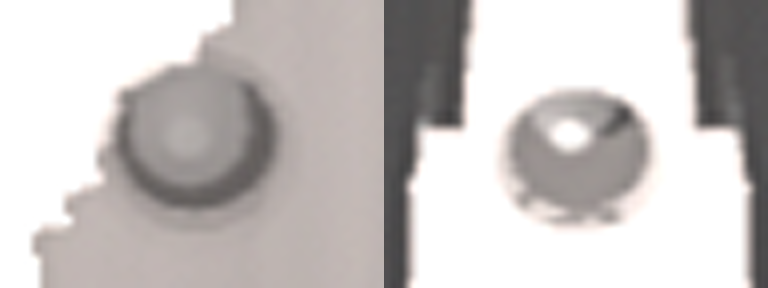

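Both pins are now inside their holes, with the pin about 0.5 mm left of the near hole's centre, so I'll correct that and go on down.

```bash

python3 -m inch '[0,-0.04,0,0,0,0,0.2,0,0,0,0.2,0,0,0,0.2,0,0,0,0.1,0]'
python3 -m inch '[0,0,0.1,0,0,0,0,0,0,0,0,0,0,0,0,0,0,0,0,0]'
python3 -m inch '[0,0,0,0,0,0,0,0,0,0,0,0,0,0,0,0,0,0,0,0]'
```

```text
clock: 9.52
tcp_pos: [0.5746, -0.1906, 0.0698]
orientation: [-0.0, 0.04, 0.999, 0.0]
wrist_force: [-0.2, 0.1, -2.3]
finger_gap: 0.0108
grip_force: 59.2
clock: 9.93
tcp_pos: [0.5748, -0.1906, 0.0694]
orientation: [-0.0, 0.04, 0.999, 0.0]
wrist_force: [-1.8, 0.6, 1.3]
finger_gap: 0.0107
grip_force: 59.5
clock: 10.35
tcp_pos: [0.5748, -0.1906, 0.0693]
orientation: [-0.0, 0.04, 0.999, 0.0]
wrist_force: [-3.0, 0.9, 3.6]
finger_gap: 0.0105
grip_force: 59.6
```

```bash

python3 -m inch '[0,0,0.1,0,0,0,0,0,0,0,0,0,0,0,0,0,0,0,0,0]'
python3 -m inch '[0,0,0,0,0,0,0,0,0,0,0,0,0,0,0,0,0,0,0,0]' -0.5 40
python3 -m inch '[0,0,-0.5,0,0,0,-1,0,0,0,-2,0,0,0,-2,0,0,0,-2,0]'
python3 -m inch '[0,0,-2,0,0,0,-1.5,0,0,0,0,0,0,0,0,0,0,0,0,0]' 1
python3 - <<'E'
from h import *
go([.5728,-.1904,.04],-.0823+np.pi/2)
ci,im=snap("wrist","w6")
f=[cv2.resize(im,(640,400))]
ci2,t=snap("scene","s6"); f.append(cv2.resize(t[210:320,215:325],(200,200))); f[1]=cv2.copyMakeBorder(f[1],0,0,0,440,0)
cv2.imwrite("pics/m6.png",np.vstack(f))
for y in(.019,-.019):
  for x in(.065,-.065):
    c,s_=np.cos(-.0823),np.sin(-.0823); print(np.round(proj(ci,[.5728+c*x-s_*y,-.1904+s_*x+c*y,.052]),1))
E
```

```text
clock: 10.77
tcp_pos: [0.5748, -0.1906, 0.0694]
orientation: [0.0, 0.04, 0.999, -0.0]
wrist_force: [-4.7, 2.5, 9.2]
finger_gap: 0.0106
grip_force: 60.6
clock: 11.18
tcp_pos: [0.5749, -0.1907, 0.068]
orientation: [-0.0, 0.04, 0.999, 0.0]
wrist_force: [0.5, 0.2, -0.5]
finger_gap: 0.0213
grip_force: 0.0
clock: 11.6
tcp_pos: [0.5749, -0.1907, 0.1449]
orientation: [0.0, 0.04, 0.999, -0.0]
wrist_force: [0.5, -0.8, 0.2]
finger_gap: 0.0218
grip_force: 0.0
clock: 12.02
tcp_pos: [0.5746, -0.1905, 0.1779]
orientation: [-0.0, 0.04, 0.999, 0.0]
wrist_force: [0.3, 0.0, 0.6]
finger_gap: 0.0801
grip_force: 0.0
shift cm [ 1.700e-01 -1.000e-02  1.379e+01] turn 0.0014922797079715 tcp [ 0.5746 -0.1905  0.1779] yaw_y 1.49 toolz [-4.e-04  3.e-04 -1.e+00] j6 -0.372
[347.1 263.8]
[350.5 104. ]
[301.9 263.8]
[298.7 103.9]
```

View pics/m6.png

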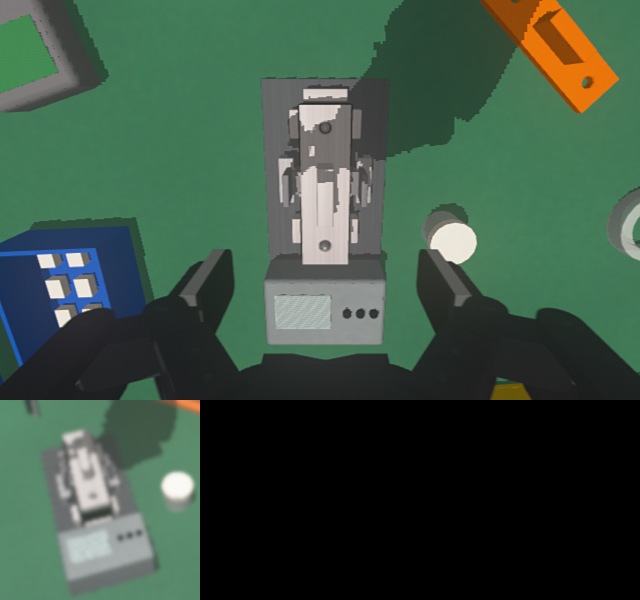

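The cover lies where a flush fit predicts, with its near edge at about (299–350,104). Both pins stand out of their holes at (325,128) and (325,246). The catch pads are at about (286,178) and (366,180), so I'll go down over them.

```bash

python3 -m inch '[0.17,0,1.5,0,0,0,2.5,0,0,0,2.5,0,0,0,2,0,0,0,1.5,0]' 1 28
python3 -m inch '[0,0,1.5,0,0,0,1,0,0,0,0.8,0,0,0,0.5,0,0,0,0,0]'
python3 -m inch '[0,0,0,0,0,0,0,0,0,0,0,0,0,0,0,0,0,0,0,0]'
python3 - <<'E'
from h import *
go([.5728,-.1904,.038],-.0823+np.pi/2)
E
```

```text
clock: 12.53
tcp_pos: [0.5713, -0.1896, 0.0749]
orientation: [-0.002, 0.04, 0.999, 0.001]
wrist_force: [-0.2, 0.1, 0.3]
finger_gap: 0.0852
grip_force: 0.0
clock: 12.95
tcp_pos: [0.5725, -0.1902, 0.0391]
orientation: [-0.001, 0.04, 0.999, 0.0]
wrist_force: [-0.4, -0.0, -1.2]
finger_gap: 0.0852
grip_force: 0.0
clock: 13.37
tcp_pos: [0.5735, -0.1907, 0.0409]
orientation: [0.001, 0.04, 0.999, -0.0]
wrist_force: [0.2, 0.4, -0.6]
finger_gap: 0.0855
grip_force: 0.0
shift cm [0.08 0.02 0.29] turn 0.0015193777800055486 tcp [ 0.5735 -0.1907  0.0409] yaw_y 1.49 toolz [ 1.e-03 -4.e-04 -1.e+00] j6 -0.373
```

```bash

python3 -m inch '[0.05,0,0.2,0,0,0,0,0,0,0,0,0,0,0,0,0,0,0,0,0]' -1 28
python3 -m inch '[0,0,0,0,0,0,0,0,0,0,0,0,0,0,0,0,0,0,0,0]'
python3 -m inch '[0,0,0,0,0,0,0,0,0,0,0,0,0,0,0,0,0,0,0,0]'
```

```text
clock: 13.78
tcp_pos: [0.5729, -0.1906, 0.0396]
orientation: [0.001, 0.04, 0.999, -0.0]
wrist_force: [-1.9, 1.4, 9.5]
finger_gap: 0.052
grip_force: 29.1
clock: 14.2
tcp_pos: [0.5729, -0.1906, 0.0397]
orientation: [0.001, 0.04, 0.999, -0.0]
wrist_force: [-1.7, 0.0, 9.0]
finger_gap: 0.0521
grip_force: 29.0
clock: 14.62
tcp_pos: [0.5729, -0.1906, 0.0397]
orientation: [0.001, 0.04, 0.999, -0.0]
wrist_force: [-2.2, 0.6, 8.7]
finger_gap: 0.0521
grip_force: 29.0
```

Gap reads 52 mm; the rib read 1.4 mm small too, so both catches are fully in. I'll lift slowly.

```bash

python3 -m inch '[0,0,-0.2,0,0,0,-0.3,0,0,0,-0.4,0,0,0,-0.4,0,0,0,-0.4,0]'
python3 -m inch '[0,0,-0.5,0,0,0,-0.6,0,0,0,-0.7,0,0,0,-0.7,0,0,0,-0.7,0]'
```

```text
clock: 15.03
tcp_pos: [0.5724, -0.1903, 0.0552]
orientation: [-0.0, 0.04, 0.999, 0.0]
wrist_force: [-0.7, -0.1, -4.2]
finger_gap: 0.0517
grip_force: 30.6
clock: 15.45
tcp_pos: [0.5728, -0.1906, 0.0883]
orientation: [0.0, 0.04, 0.999, -0.0]
wrist_force: [-0.2, 0.6, -3.5]
finger_gap: 0.0515
grip_force: 30.6
```

```bash

python3 -m inch '[0,0,-1,0,0,0,-1.2,0,0,0,-1.2,0,0,0,-1.2,0,0,0,-1.2,0]'
python3 -m inch '[0,0,-1.2,0,0,0,-1.2,0,0,0,-1.2,0,0,0,-1,0,0,0,-0.6,0]'
python3 -m inch '[0,0,-0.3,0,0,0,0,0,0,0,0,0,0,0,0,0,0,0,0,0]'
python3 -m inch '[0,0,0,0,0,0,0,0,0,0,0,0,0,0,0,0,0,0,0,0]'
python3 - <<'E'
from h import *
ci,im=snap("wrist","w7"); ci2,t=snap("scene","s7")
t=cv2.resize(t[120:320,180:380],(600,600))
cv2.imwrite("pics/m7.png",np.hstack([cv2.resize(t,(200,200)).repeat(1,0),cv2.resize(im,(320,200))])); 
o=np.vstack([cv2.resize(im,(480,300)),cv2.resize(t[:,:],(480,300))]); cv2.imwrite("pics/m7.png",o)
E
```

```text
clock: 15.87
tcp_pos: [0.5727, -0.1905, 0.1467]
orientation: [0.0, 0.04, 0.999, -0.0]
wrist_force: [0.7, 0.4, -3.6]
finger_gap: 0.052
grip_force: 30.5
clock: 16.28
tcp_pos: [0.5731, -0.1907, 0.1993]
orientation: [0.001, 0.04, 0.999, -0.0]
wrist_force: [0.5, -0.1, -4.5]
finger_gap: 0.0515
grip_force: 30.6
clock: 16.7
tcp_pos: [0.5722, -0.1903, 0.1994]
orientation: [-0.001, 0.04, 0.999, 0.0]
wrist_force: [-0.6, -0.1, -4.2]
finger_gap: 0.0517
grip_force: 30.6
clock: 17.12
tcp_pos: [0.5727, -0.1905, 0.2003]
orientation: [0.0, 0.04, 0.999, 0.0]
wrist_force: [0.7, -0.4, -3.4]
finger_gap: 0.0515
grip_force: 30.6
```

View pics/m7.png

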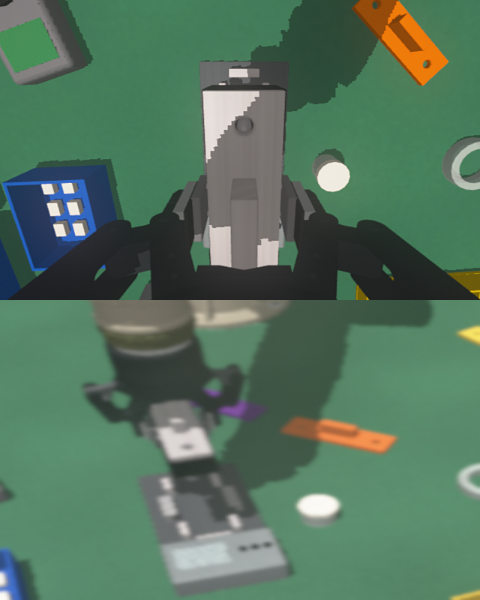

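The cassette is held level and clear of the empty dock with its cover flush and the near pin through its hole (about (244,125)). The bystanders in view haven't moved.

```bash
python3 -m inch '[0,0,0,0,0,0,0,0,0,0,0,0,0,0,0,0,0,0,0,0]'; python3 -c "
from workcell import env
print(env.hand_in())"
```

```text
clock: 17.63
tcp_pos: [0.5727, -0.1905, 0.2003]
orientation: [0.0, 0.04, 0.999, 0.0]
wrist_force: [-0.2, 1.2, -3.4]
finger_gap: 0.0521
grip_force: 30.6
the job is handed in; nothing more can be done
None
```

The cover is flush on the cassette, and I've handed the job in with the arm holding the cassette by its pinched catches, level and still, its underside about 16 cm above the bench; the hand-in returned no verdict.

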